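# Run the chasing block along its slide to the pointer

## Robot

A 6-joint arm with a two-finger parallel gripper is mounted at the origin on the work surface. World frame = base frame: x ahead of the robot, y to its left, z up, the work surface at z = 0. Lengths are in m, angles in rad, forces in N, time in s.
With the tool pointing down it reaches from about 0.325 to 0.875 m from the base axis. Payload 4.4 kg.
Tool frame: the origin (TCP) lies midway between the tips of the shut fingers; the grasp point (between the pads) lies grasp_offset behind it (grasp_offset is the distance from the TCP to the grasp point, in m); z points along the fingers, y is the line along which they close (so a half turn about z gives the same grasp; the last joint's range is limited). The gripper opens to 85 mm and grips with 20 to 120 N. Pads are 22 mm wide; open, the fingers measure 114 mm over their backs; the gripper's body (76 mm by 85 mm) begins 54 mm behind the grasp point. The pads swing forward as they close: fully open they stand 13 mm farther back than shut.
Start: joints at [-1.417, 0.207, 1.542, -0, 1.393, -0.15], TCP at [0.173, -0.549, 0.195] pointing down, gripper open.
Joint ranges: [-2.73, 2.73], [-0.86, 2.22], [0.23, 2.46], [-1.11, 4.25], [0.08, 2.63], [-2.82, 2.82]. Speed limits (rad/s): [2.79, 2.79, 3.14, 3.14, 3.14, 3.14].

## Interface

Orientations are given as a unit quaternion [w, x, y, z].
In Python, from station import read_state, snapshot, finish_job, look_for, cut_out, tip_of, grasp_offset gives the robot as it stands.
- The arm moves only by the shell command python3 -m jog 'ROWS' [FORCE]. ROWS is a JSON object of lists of equal length, an entry for each row: "slide": the shift along the tool's x, y, z each as a share of 0.3 m, from -1 to 1, a list of three; "rotation": the turn, a rotation vector about the tool's x, y, z each as a share of 120 degrees, from -1 to 1, a list of three; "fingers": the opening, from 0 (shut) to 1 (fully open). A call has 1 to 20 rows; each row shifts and turns the commanded pose from where the row before left it, along the tool's axes as they then stand; what a row does not reach is not made up. A row lasts 1/10 s, in which the tool goes at most 50 mm and 8.59 degrees, less where a joint would pass 70% of its speed; a pose out of reach is approached as far as the arm can. A call with a number of a shift or a turn outside -1 to 1 is refused whole. A call with a gripper value outside its range is refused whole. The fingers move at their own pace and stop on an object; FORCE is the grip in N (left out, the last holds). Time passes only in rows, so rows that do not move let the fingers close. It gives the time, the measured TCP pose, the force, the opening and the grip force at its end, in the units of the state.
- read_state(): the state, without advancing time (a new reading comes with each control period).
- snapshot(name): name is "side" or "top"; returns a dict with "img" (420x560x3 uint8, red, green, blue), "vertical_fov" (degrees; the focal length in pixels is half the picture's height over the tangent of half this angle, whatever the lens; pixels are square), "cx", "cy" (the principal point, pixels), "D" ([k1, k2, p1, p2, k3] as OpenCV has them; the pictures are not rectified), "world_from_camera" (4x4, takes a point from camera to world coordinates). Camera axes: x right, y up, looking along -z (the intrinsics and any distortion apply to the point x, -y, -z); pixel columns grow to the right and rows downward; lengths in m; the calibration is good to about 2 mm. A picture is of the moment at which its call begins. There is no depth.
- finish_job(): hands the job in; it is judged then, once.
Trained networks look in a picture, given as the dict that the camera call returned (one of the last four; its "shot" number tells which), for a name from the list of things; names that differ only in an ending like _2 or _b are one class to them, and where a whole thing is asked for, a point or a joint stands for the part that bears it (a point fixed in the world has none). Each returns a list of dicts, best first, with "score" (0 to 1); they miss things now and then, are a little off and sometimes report something else, mostly with a low value. They report only what shows in the picture. A call takes as long as a camera call. They do not tell look-alikes from the thing itself.
- look_for(picture, thing): "point" ([x, y, z] in m, in the coordinates of the camera as it stood for that picture, good to about 4 mm: the middle of the surface that is visible of it).
- cut_out(picture, thing): "mask" (420x560 bool, what is visible of it).
- tip_of(picture, thing): "point" ([x, y, z] in m, in the coordinates of the camera as it stood for that picture, good to about 4 mm: a listed point, or the origin of a listed thing).
The state is a dict: "clock": time; "joint_positions": joint angles; "qd": joint speeds; "tau": joint torques, N m; "tool_pos": TCP position; "ee_rot": TCP orientation; "force": force on the tool from outside, world axes, zero at the start; "torque": the same for the moment, N m; "grip_width": opening from 0.0 (shut) to 1.0 (fully open); "finger_force": force on a finger pad.
Only numpy, scipy, OpenCV 4.12 (cv2) and the standard library are available. Lean on these libraries where they do the work, as an engineer would, in place of code of your own. Each camera call takes 0.05 s, during which the arm holds its last target. There are 200 camera calls.

## Task

Push the heavy steel block with the copper sheet along its nearly frictionless slide until the brass tab on its side is level with the pointer, and leave it standing there at rest, let go of. It has springy buffers and runs on by itself, so set it going from behind without dawdling, then catch and brake it from the front, giving way softly so that it neither bounces back nor runs into the end stop. No hard knocks, do not touch the freshly chased copper sheet on top, and leave the tools and the cup where they lie.

Things in the scene. Friction and masses are not known exactly. Their poses are not given: they have to be found in the camera images.
- block: Dark steel block on a ball-bearing carriage: 100 mm long along the slide (y), 130 wide (x), 56 high, with a spring buffer at each end: too big to grip. Nominal mass with buffers 5.3 kg (3.8 to 7.3), rolling friction 0.015 N plus 0.3 N per m/s. Origin: middle of its underside, 29 mm above the table. Moves only along the track's y, same yaw. A 6 mm wide brass tab sticks out of its +x side at y = 0.
- rear_face (a point): Middle of the face of the rear (+y) buffer, 80 mm from the block's origin when free, 63 mm above the table: push here towards the mark. The buffer head, 112 mm wide, heights 45 to 81 mm above the table, gives way into the block by up to 28 mm against a spring of about 120 N/m, hardly damped; past that it is hard. Contact forces above 15 N count as hard knocks.
- front_face (a point): Middle of the face of the front (-y) buffer, 80 mm from the block's origin when free, 63 mm above the table; same head and spring as the rear one. It leads on the way to the mark; here the block is braked. Against a hand held still the block bounces back with nearly its whole speed.
- sheet (a point): Thin copper sheet with chased scrolls fixed on top of the block, 124 x 94 x 3 mm (x, y, z), centred; this point: middle of its top, 88 mm above the table. Not to be touched.
- track: Fixed steel slide: base plate 800 mm long (y), 170 wide (x), 14 thick; two bright rails along y at x = +-45 mm, tops 28 mm above the table. Origin: middle of its underside, on the table. The block starts at rest at y = +170 to +230 mm and is to run towards -y. Behind it (+y) is room for the closed fingers; the end plate there is only 34 mm high.
- end_stop (a point): Middle between the faces of the two rubber pads of the end stop, a cross block 80 mm high at the track's -y end (y = -330 mm, 58 mm above the table). The block's front buffer strikes it when the block's origin is at y = -250 mm on the track. The mark lies 70 to 170 mm short of this.
- pointer: Fixed steel pointer beside the slide on its +x side: foot 50 x 50 mm, post, and a narrow finger aimed at the slide (-x), 77 mm high. Axes parallel to the track's. Origin on the table, 105 mm from the track's centre line, below the middle line of the finger: the block is at the mark when its origin has the same y along the track as this origin.
- hammer: Bystander: hammer about 240 mm long lying beyond the slide.
- punch_a: Bystander: steel punch about 120 mm long, 12 mm thick, lying beyond the slide; origin in the middle of its underside.
- punch_b: Bystander: steel punch about 160 mm long, 14 mm thick, lying between robot and slide; origin in the middle of its underside.
- jar: Bystander: white ceramic cup, 70 mm wide, 80 mm high, standing between robot and slide; origin in the middle of its underside.
Mind the look-alikes: they are no part of the job. Leave any red look-alike of the pointer alone.

How it is judged:
By the outcome, as a careful person would: the job done as asked, in the order asked, and still so for the second after the job is handed in, with the robot touching nothing.
It also fails if it takes over 24 s, if anything falls off the work surface, if the arm or the gripper's body presses on something with over 40 N, if the wrist force passes 120 N, or if a joint passes its speed limit or range.

## Working session

There is one attempt and no reset: what is moved stays moved. The work goes in short steps, Python scripts to look and compute and a shell command to move; the robot and the scene stay as the last step left them, time stands still between calls to the robot, and variables do not carry over. Pictures are saved under pics/ and viewed, at most 10 in all, crops included, and the job is handed in when it is done.

```bash
ls; mkdir -p pics; cat > h.py <<'E'
import numpy as np, cv2
from station import *
def w(p,pt): 
    M=np.array(p["world_from_camera"]); return M[:3,:3]@np.array(pt)+M[:3,3]
def K(p):
    f=210/np.tan(np.radians(p["vertical_fov"])/2); return np.array([[f,0,p["cx"]],[0,f,p["cy"]],[0,0,1.]])
def proj(p,X):
    M=np.linalg.inv(np.array(p["world_from_camera"])); X=np.atleast_2d(X)
    c=(M[:3,:3]@X.T).T+M[:3,3]; c=c*[1,-1,-1]
    return cv2.projectPoints(c,np.zeros(3),np.zeros(3),K(p),np.array(p["D"],float))[0].reshape(-1,2)
def ray(p,uv,z):
    n=cv2.undistortPoints(np.array([[uv]],float),K(p),np.array(p["D"],float))[0,0]
    M=np.array(p["world_from_camera"]); d=M[:3,:3]@np.array([n[0],-n[1],-1]); o=M[:3,3]
    return o+d*(z-o[2])/d[2]
E
python3 - <<'E'
from h import *
print(read_state(), grasp_offset if not callable(grasp_offset) else grasp_offset())
for n in ("side","top"):
    p=snapshot(n); cv2.imwrite(f"pics/{n}0.png",p["img"][:,:,::-1]); print(n,np.round(p["world_from_camera"],3).tolist())
    for t in ["block","rear_face","front_face","track","end_stop","pointer","hammer","punch_a","jar"]:
        r=tip_of(p,t)
        print(t,[(np.round(w(p,d["point"]),3).tolist(),round(d["score"],2),proj(p,w(p,d["point"])).round().tolist()) for d in r[:3]])
E
```

```text
pics
{'clock': 0.0, 'joint_positions': array([-1.41651453e+00,  2.07455105e-01,  1.54295012e+00, -4.21869363e-06,
        1.39346637e+00, -1.50493665e-01]), 'qd': array([1.53873313e-03, 4.68902269e-04, 2.23918641e-04, 1.61769646e-04,
       7.31044663e-04, 8.14881108e-05]), 'tau': array([-1.03231705e-03, -3.83032000e+01, -2.91598517e+01, -2.31752283e-04,
        1.06598137e-02, -8.02783546e-06]), 'tool_pos': array([ 0.17240842, -0.54767867,  0.19430772]), 'ee_rot': array([-1.13946764e-03,  9.88410743e-01,  1.51798896e-01, -4.23407808e-06]), 'force': array([-0.26569259,  0.90395806,  0.49759438]), 'torque': array([ 0.05155181, -0.02328146,  0.03802191]), 'finger_force': 0.0, 'grip_width': 0.9992640425042787} 0.0187
side [[-0.854, 0.415, -0.315, 0.284], [-0.52, -0.662, 0.539, 0.489], [0.015, 0.624, 0.781, 0.767], [0.0, 0.0, 0.0, 1.0]]
block [([0.534, 0.172, 0.027], 0.73, [[251.0, 284.0]])]
rear_face [([0.529, 0.253, 0.065], 0.66, [[229.0, 308.0]]), ([0.537, 0.173, 0.089], 0.34, [[248.0, 269.0]])]
front_face [([0.545, 0.092, 0.058], 0.61, [[267.0, 247.0]])]
track [([0.552, -0.041, -0.00
[... 855 characters left out ...]
6.0, 226.0]])]
track [([0.555, -0.04, -0.003], 0.7, [[310.0, 225.0]])]
end_stop [([0.58, -0.365, 0.057], 0.95, [[441.0, 209.0]]), ([0.53, 0.253, 0.064], 0.73, [[191.0, 233.0]])]
pointer [([0.802, 0.097, -0.001], 0.86, [[256.0, 135.0]]), ([0.362, -0.311, 0.002], 0.71, [[420.0, 299.0]]), ([0.672, -0.181, -0.0], 0.67, [[362.0, 180.0]])]
hammer [([0.718, 0.137, -0.001], 0.6, [[242.0, 166.0]]), ([0.54, 0.174, 0.029], 0.38, [[226.0, 231.0]])]
punch_a [([0.721, -0.04, 0.004], 0.56, [[308.0, 163.0]]), ([0.429, -0.181, 0.004], 0.56, [[367.0, 273.0]])]
jar [([0.406, 0.046, -0.001], 0.94, [[277.0, 284.0]]), ([0.532, 0.17, 0.087], 0.44, [[224.0, 230.0]]), ([0.538, 0.171, 0.029], 0.28, [[227.0, 231.0]])]
```

```bash
python3 - <<'E'
import cv2
a=cv2.imread("pics/top0.png");cv2.imwrite("pics/topL.png",cv2.resize(a,(800,600),interpolation=cv2.INTER_CUBIC))
a=cv2.imread("pics/side0.png");cv2.imwrite("pics/sideL.png",cv2.resize(a,(800,600),interpolation=cv2.INTER_CUBIC))
E
```

```text
(no output)
```

View pics/topL.png

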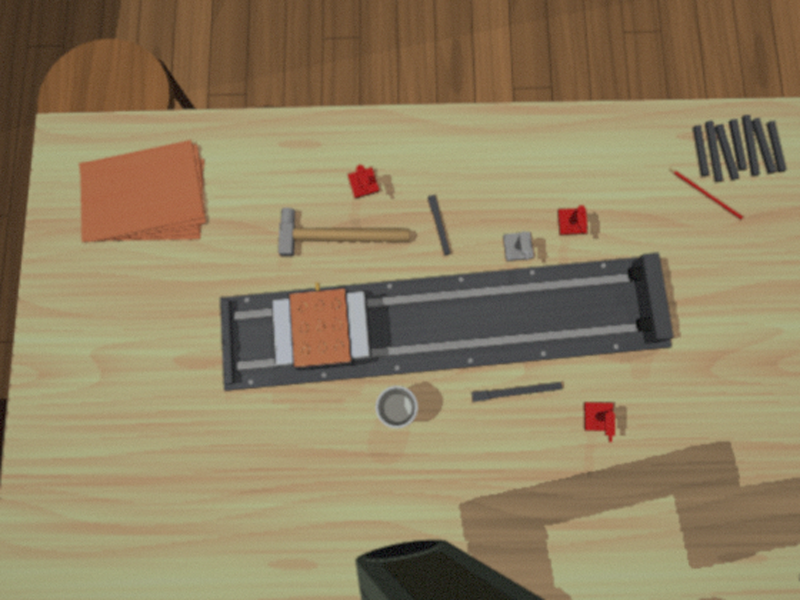

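View pics/sideL.png

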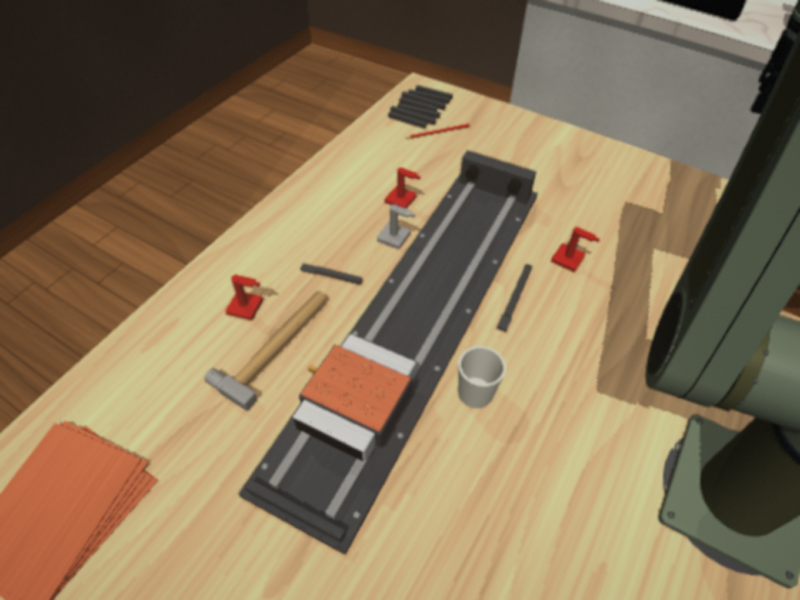

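Top view (800x600 px): the pointer candidates are grey at (519,246), and red at (364,181), (572,221) and (599,418). The grey one beside the slide on its +x side fits the description. The block is at (320,328), the end stop at (653,300), and the real punch and cup are nearer the robot. Next I'll refine the track line, mark and block position, with one close crop.

```bash
cat >> h.py <<'E'
O=np.array([0.553,-0.04]); YAW=0.09
def T(xy,yaw=None):  # world->track
    a=YAW if yaw is None else yaw; c,s=np.cos(a),np.sin(a); d=np.asarray(xy)[...,:2]-O
    return np.stack([c*d[...,0]+s*d[...,1],-s*d[...,0]+c*d[...,1]],-1)
def ortho(p,z,x0,x1,y0,y1,r=0.001):
    xs=np.arange(x0,x1,r); ys=np.arange(y1,y0,-r); X,Y=np.meshgrid(xs,ys)
    c,s=np.cos(YAW),np.sin(YAW); W=np.stack([O[0]+c*X-s*Y,O[1]+s*X+c*Y,np.full_like(X,z)],-1).reshape(-1,3)
    uv=proj(p,W).reshape(X.shape+(2,)).astype(np.float32)
    return cv2.remap(p["img"],uv[...,0],uv[...,1],cv2.INTER_CUBIC),xs,ys
def sheet(p):
    # orange centroid at z=.0875 inside the track strip
    im,xs,ys=ortho(p,0.088,-0.085,0.085,-0.36,0.36); h=im.astype(float)
    m=(h[...,0]>1.5*h[...,2])&(h[...,0]>90); n,l,st,cen=cv2.connectedComponentsWithStats(m.astype(np.uint8))
    i=1+np.argmax(st[1:,4]); yy,xx=np.nonzero(l==i)
    return xs[xx].mean(),ys[yy].mean(),st[i,4],ys[st[i,1]],ys[min(st[i,1]+st[i,3],len(ys)-1)]
E
python3 - <<'E'
from h import *
P=[]
for n in ("top","side"):
    p=snapshot(n); P.append(p)
    im,xs,ys=ortho(p,0.028,-0.085,0.085,-0.30,0.05); g=im.astype(float).mean(2)
    for s in (-1,1):
        sel=(np.abs(xs-s*0.045)<0.02); pts=[]
        for r in range(0,len(ys),5):
            v=g[r,sel]; t=np.clip(v-0.5*(v.max()+np.median(v)),0,None); pts.append((ys[r],(t*xs[sel]).sum()/t.sum()))
        pts=np.array(pts); f=np.polyfit(pts[:,0],pts[:,1],1); res=pts[:,1]-np.polyval(f,pts[:,0]); k=abs(res)<.004; f=np.polyfit(pts[k,0],pts[k,1],1)
        print(n,"rail",s,"slope",f[0].round(4),"x0",f[1].round(4),k.sum(),len(k))
    print("sheet",np.round(sheet(p),4))
    for d in tip_of(p,"pointer"): print("pointer tr",T(w(p,d["point"])).round(4))
    r=[ortho(p,z,0.03,0.15,-0.24,-0.08,0.0005)[0] for z in (0.077,0.0)]
    c=np.hstack(r); cv2.imwrite(f"pics/ptr_{n}.png",cv2.resize(c,None,fx=1.6,fy=1.6)[:,:,::-1])
E
python3 -c "
import cv2,numpy as np
a=cv2.imread('pics/ptr_top.png');b=cv2.imread('pics/ptr_side.png');print(a.shape);c=np.hstack([a,b]);c=cv2.resize(c,(800,int(c.shape[0]*800/c.shape[1])))
cv2.imwrite('pics/ptr.png',c);print(c.shape)"
```

```text
top rail -1 slope 0.0091 x0 -0.0449 70 70
top rail 1 slope 0.0094 x0 0.0451 70 70
sheet [3.1000e-03 2.1150e-01 1.2129e+04 2.6000e-01 1.6200e-01]
pointer tr [ 0.1028 -0.1502]
pointer tr [-0.2174 -0.2522]
pointer tr [ 0.1392 -0.2535]
pointer tr [0.2616 0.1145]
side rail -1 slope 0.0085 x0 -0.0446 70 70
side rail 1 slope 0.0089 x0 0.0451 70 70
sheet [ 3.6700e-02  1.4030e-01  2.4883e+04  3.6000e-01 -2.5000e-01]
pointer tr [ 0.1044 -0.1522]
pointer tr [0.2562 0.1179]
pointer tr [-0.2182 -0.2481]
pointer tr [ 0.1425 -0.2563]
(512, 768, 3)
(266, 800, 3)
```

View pics/ptr.png

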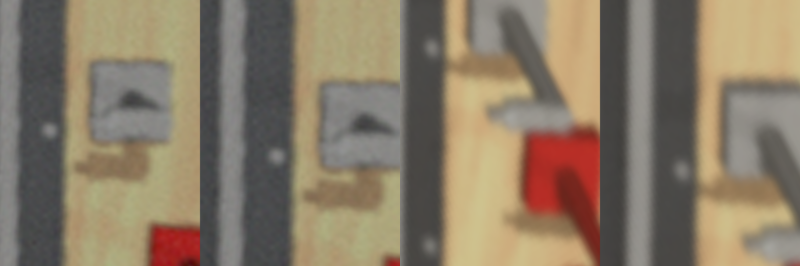

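```bash
sed -i 's/YAW=0.09/YAW=0.081/' h.py; python3 - <<'E'
from h import *
out=[]
for n,z in (("top",0.077),("top",0.008),("side",0.077),("side",0.008)):
    p=snapshot(n)
    if z==0.077: print(n,"ptr",[T(w(p,d["point"])).round(4).tolist() for d in tip_of(p,"pointer")], [T(w(p,d["point"])).round(4).tolist() for d in look_for(p,"pointer")],
       "blk",[T(w(p,d["point"])).round(4).tolist() for d in tip_of(p,"block")],"stop",[T(w(p,d["point"])).round(4).tolist() for d in tip_of(p,"end_stop")], "sheet",np.round(sheet(p),4))
    c=cv2.resize(ortho(p,z,0.06,0.14,-0.19,-0.11,0.0002)[0],None,fx=0.995,fy=0.995)
    for i in range(0,8): cv2.putText(c,str(-110-10*i),(0,50*i+10),0,.35,(255,255,0)); cv2.line(c,(0,50*i),(c.shape[1],50*i),(0,255,255),1)
    out.append(c[:, :][:,:,::-1])
c=np.vstack([np.hstack(out[:2]),np.hstack(out[2:])]); c=cv2.resize(c,(600,600)); cv2.imwrite("pics/ptr2.png",c)
E
```

```text
top ptr [[0.1432, -0.2562], [-0.211, -0.2542], [0.2602, 0.1166], [0.1083, -0.1496]] [[-0.1887, -0.2492], [0.1573, -0.2518], [0.1206, -0.1455], [0.271, 0.1192]] blk [[0.0024, 0.2131]] stop [[0.0022, -0.3266]] sheet [1.2000e-03 2.1140e-01 1.2091e+04 2.5900e-01 1.6300e-01]
side ptr [[0.1101, -0.1528], [0.1453, -0.2541]] [[0.2706, 0.1265], [-0.201, -0.2444], [0.1617, -0.2508], [0.1222, -0.1436], [-0.0058, 0.2303]] blk [[0.0024, 0.212]] stop [[0.0008, -0.3296], [0.1794, 0.1585]] sheet [ 3.6100e-02  1.4170e-01  2.5311e+04  3.6000e-01 -2.5100e-01]
```

View pics/ptr2.png

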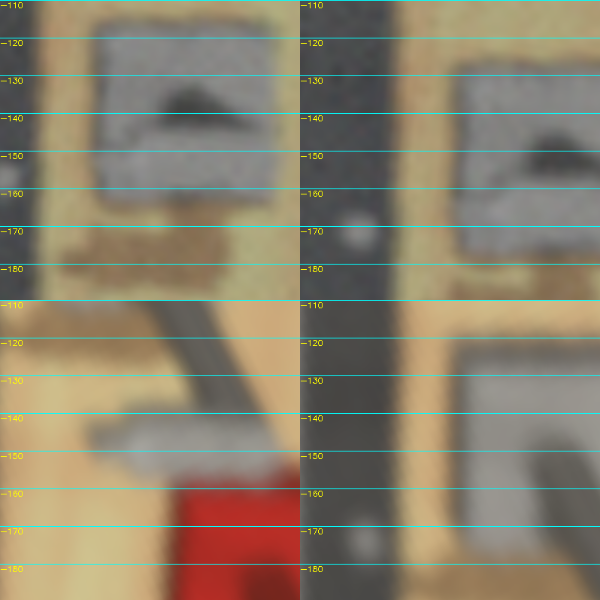

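The crop confirms the choice: grey pointer, finger towards the slide, foot centre at track y of about -0.152. The red look-alike is at about -0.255. The block is at y = +0.2115 and the track yaw is 0.081. I'll shut the fingers, turn to align tool y with the slide direction, and go behind the block at height.

```bash
python3 -m jog '{"slide":[[0,0,0],[0,0,0],[0.078,-0.147,0],[0.078,-0.147,0],[0.078,-0.147,0],[0.078,-0.147,0],[0.078,-0.147,0],[0.078,-0.147,0],[0.078,-0.147,0],[0.078,-0.147,0],[0.078,-0.147,0],[0.078,-0.147,0],[0.078,-0.147,0],[0.078,-0.147,0],[0.078,-0.147,0],[0.078,-0.147,0],[0.078,-0.147,0],[0.078,-0.147,0],[0.078,-0.147,0],[0.078,-0.147,0]],"rotation":[[0,0,0.0535],[0,0,0.0535],[0,0,0],[0,0,0],[0,0,0],[0,0,0],[0,0,0],[0,0,0],[0,0,0],[0,0,0],[0,0,0],[0,0,0],[0,0,0],[0,0,0],[0,0,0],[0,0,0],[0,0,0],[0,0,0],[0,0,0],[0,0,0]],"fingers":[0,0,0,0,0,0,0,0,0,0,0,0,0,0,0,0,0,0,0,0]}'
cat > s.py <<'E'
from h import *
s=read_state(); q=s["ee_rot"]; print("t",round(s["clock"],2),"hand tr",T(s["tool_pos"]).round(4),"z",s["tool_pos"][2].round(4),"ang-YAW",round(2*np.arctan2(q[2],q[1])-YAW,4),"F",s["force"].round(2),"grip",round(s["grip_width"],3),"tilt",q[[0,3]].round(4))
E
python3 s.py
```

```text
clock: 3.8
tool_pos: [0.5289, 0.2789, 0.1956]
ee_rot: [0.0, 0.999, 0.041, 0.0]
force: [0.8, -0.7, -0.1]
grip_width: 0.003
finger_force: 0.0
t 3.8 hand tr [0.0018 0.3198] z 0.1956 ang-YAW 0.0002 F [ 0.77 -0.74 -0.1 ] grip 0.003 tilt [0.0001 0.0003]
```

```bash
python3 - <<'E'
from h import *; import pickle
P={n:snapshot(n) for n in ("top","side")}; pickle.dump(P,open("P.pkl","wb"))
out=[]
for n in P:
    p=P[n]; a=p["img"].copy(); q=proj(p,[ (O[0]+np.cos(YAW)*x-np.sin(YAW)*y, O[1]+np.sin(YAW)*x+np.cos(YAW)*y,.088) for x,y in((-.062,.1645),(.062,.1645),(.062,.2585),(-.062,.2585))])
    u=q.mean(0).astype(int); print(n,q.round(1).tolist())
    f=p["img"][u[1]-4:u[1]+5,u[0]-4:u[0]+5].reshape(-1,3); print("rgb",f.mean(0),f.std(0))
    u0=np.clip(u-[100,100],0,[360,220]); out.append(cv2.resize(a[u0[1]:u0[1]+200,u0[0]:u0[0]+200],(400,400))[:,:,::-1])
cv2.imwrite("pics/now.png",np.hstack(out))
# simulate push
for m in (3.8,5.3,7.3):
  for N,V in ((12,.11),):
    h=.3198; b=.2115; v=0; dt=.001; gap=.0145; 
    rows=[.006,.004]+[V*.1*(i+.5)/N for i in range(N)]+[V*.1]+[-.02]*3; Fm=0
    for r in rows:
        for k in range(100):
            h-=r/100; c=max(0,(b+.08)-(h-gap)); F=120*c; Fm=max(F,Fm); v+=(F-(.015+.3*v if v>0 else 0))/m*dt; b-=v*dt
        print(round(v,3),end=" ")
    print(m,b,Fm)
E
```

```text
top [[245.0, 252.6], [240.9, 201.7], [202.4, 205.5], [205.7, 256.4]]
rgb [170.60493827 107.67901235  74.16049383] [22.06649827 16.59304269 11.08492112]
side [[287.9, 263.0], [234.7, 239.7], [210.4, 274.5], [266.0, 300.9]]
rgb [219.79012346 133.75308642  91.14814815] [23.35803774 18.7929136  13.19288165]
0.0 0.0 0.0 0.0 0.0 0.006 0.021 0.043 0.069 0.094 0.112 0.12 0.121 0.119 0.118 0.117 0.116 0.114 3.8 0.1001603891762241 1.0387129650519689
0.0 0.0 0.0 0.0 0.0 0.004 0.015 0.033 0.056 0.08 0.103 0.121 0.133 0.137 0.136 0.135 0.134 0.133 5.3 0.09600339422938756 1.3405949235134118
0.0 0.0 0.0 0.0 0.0 0.003 0.011 0.025 0.044 0.066 0.089 0.111 0.13 0.144 0.152 0.151 0.15 0.149 7.3 0.0964425733438375 1.7301992653857612
```

View pics/now.png

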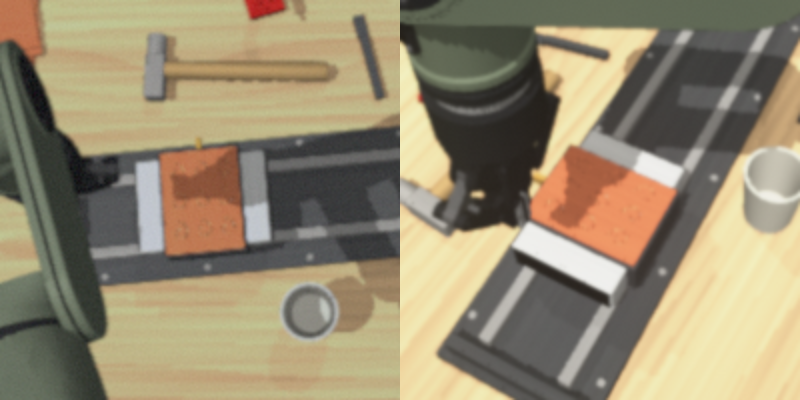

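```bash
python3 - <<'E'
s=open("h.py").read(); s=s.replace("m=(h[...,0]>1.5*h[...,2])&(h[...,0]>90)","m=(h[...,0]>1.4*h[...,1])&(h[...,0]>70)")
open("h.py","w").write(s)
from h import *; import pickle
P=pickle.load(open("P.pkl","rb"))
for n in P: print(n,np.round(sheet(P[n]),4))
E
python3 -m jog '{"slide":[[0,0,0.156],[0,0,0.156],[0,0,0.156],[0,0.02,0],[0,0.0135,0],[0,0.0015,0],[0,0.004,0],[0,0.007,0],[0,0.01,0],[0,0.0125,0],[0,0.015,0],[0,0.018,0],[0,0.021,0],[0,0.0235,0],[0,0.0265,0],[0,0.029,0],[0,0.032,0],[0,0.0333,0]],"rotation":[[0,0,0],[0,0,0],[0,0,0],[0,0,0],[0,0,0],[0,0,0],[0,0,0],[0,0,0],[0,0,0],[0,0,0],[0,0,0],[0,0,0],[0,0,0],[0,0,0],[0,0,0],[0,0,0],[0,0,0],[0,0,0]],"fingers":[0,0,0,0,0,0,0,0,0,0,0,0,0,0,0,0,0,0]}'; python3 s.py
cat > look.py <<'E'
from h import *; import sys,pickle
for n in sys.argv[1:]:
    t=read_state()["clock"]; p=snapshot(n); pickle.dump(p,open(f"last_{n}.pkl","wb")); print(n,"t",round(t,2),"sheet x,y,area,ytop,ybot",np.round(sheet(p),4))
E
python3 look.py top side
```

```text
top [4.0000e-04 2.1140e-01 1.1674e+04 2.5900e-01 1.6300e-01]
side [-7.0000e-04  2.1450e-01  1.1616e+04  2.6200e-01  1.6600e-01]
clock: 5.7
tool_pos: [0.5349, 0.196, 0.0551]
ee_rot: [0.0, 0.999, 0.04, -0.0]
force: [0.1, 0.2, -0.8]
grip_width: -0.0
finger_force: 0.0
t 5.7 hand tr [0.001  0.2367] z 0.0551 ang-YAW -0.0004 F [ 0.15  0.15 -0.83] grip -0.0 tilt [ 0. -0.]
top t 5.7 sheet x,y,area,ytop,ybot [-7.000e-04  1.884e-01  5.540e+03  2.190e-01  1.630e-01]
side t 5.75 sheet x,y,area,ytop,ybot [-2.050e-02  2.175e-01  7.051e+03  2.620e-01  1.660e-01]
```

```bash
python3 - <<'E'
import pickle,cv2,numpy as np
a=pickle.load(open("last_top.pkl","rb"))["img"][120:320,120:320]; b=pickle.load(open("last_side.pkl","rb"))["img"][170:370,140:340]
cv2.imwrite("pics/n2.png",np.hstack([cv2.resize(x,(400,400)) for x in (a,b)])[:,:,::-1])
E
```

```text
(no output)
```

View pics/n2.png

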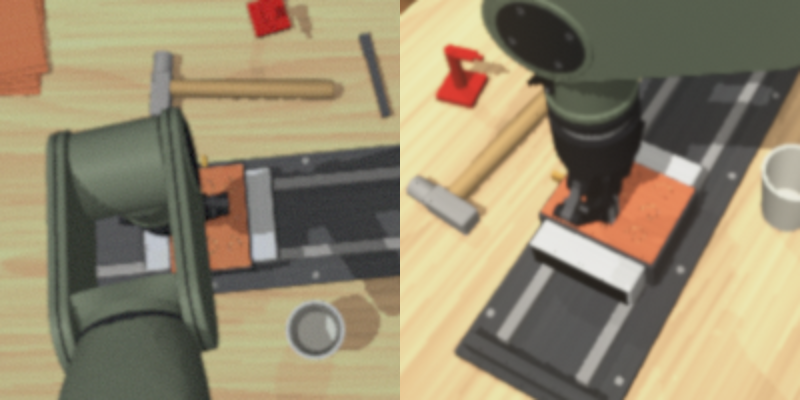

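```bash
python3 - <<'E'
from h import *; import pickle
s=read_state(); X=s["tool_pos"]; print(s["joint_positions"].round(4).tolist())
for n,o,k in (("top",(120,120),0),("side",(140,170),400)):
    p=pickle.load(open(f"last_{n}.pkl","rb"))
    for dz in (0,.05,.0735,.1): print(n,dz,((proj(p,X+[0,0,dz])-o)*2+[k,0]).round().tolist())
E
```

```text
[0.1985, 0.3482, 1.6762, -0.0004, 1.1174, 1.6904]
top 0 [[191.0, 222.0]]
top 0.05 [[184.0, 217.0]]
top 0.0735 [[181.0, 214.0]]
top 0.1 [[177.0, 210.0]]
side 0 [[608.0, 232.0]]
side 0.05 [[605.0, 207.0]]
side 0.0735 [[603.0, 195.0]]
side 0.1 [[601.0, 180.0]]
```

```bash
python3 - <<'E'
from h import *; import pickle
X=read_state()["tool_pos"]; out=[]
for n,(u,v) in (("side",(195,215)),("top",(165,175))):
    p=pickle.load(open(f"last_{n}.pkl","rb")); a=cv2.resize(p["img"][v:v+100,u:u+100],(400,400),interpolation=cv2.INTER_CUBIC)
    for dz,c in ((0,(255,255,0)),(.033,(0,255,255)),(.05,(0,255,0)),(.1,(255,0,255))):
        q=((proj(p,X+[0,0,dz])[0]-(u,v))*4).astype(int); cv2.circle(a,tuple(map(int,q)),3,c,-1)
    out.append(a)
cv2.imwrite("pics/n3.png",np.hstack(out)[:,:,::-1])
E
```

```text
(no output)
```

View pics/n3.png

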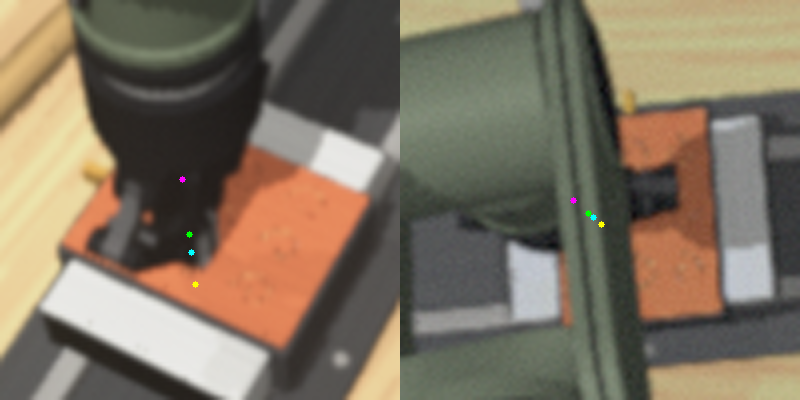

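```bash
python3 s.py; python3 look.py top side; python3 s.py
```

```text
t 5.8 hand tr [0.0011 0.2361] z 0.0551 ang-YAW -0.002 F [ 0.3  -0.56  0.27] grip -0.002 tilt [ 0.0002 -0.0001]
top t 5.8 sheet x,y,area,ytop,ybot [-6.000e-04  1.882e-01  5.452e+03  2.180e-01  1.630e-01]
side t 5.85 sheet x,y,area,ytop,ybot [-2.850e-02  2.145e-01  6.334e+03  2.620e-01  1.660e-01]
t 5.9 hand tr [0.0011 0.2373] z 0.0551 ang-YAW -0.0012 F [ 0.26 -0.36 -0.15] grip -0.001 tilt [-0.0002 -0.    ]
```

```bash
python3 - <<'E'
from h import *; import pickle
X=read_state()["tool_pos"]; p=pickle.load(open("last_side.pkl","rb")); u,v=195,215
a=cv2.resize(p["img"][v:v+100,u:u+100],(400,400),interpolation=cv2.INTER_CUBIC)
for y in (.306,.28,.2367):
  W=np.array([O[0]-np.sin(YAW)*y,O[1]+np.cos(YAW)*y]); 
  for z,c in ((.055,(255,255,0)),(.088,(0,255,255)),(.13,(255,0,255))):
    q=((proj(p,[*W,z])[0]-(u,v))*4).astype(int); print(y,z,q); cv2.circle(a,tuple(map(int,q)),3,c,-1)
b=cv2.imread("pics/n3.png")[:,:400]; cv2.imwrite("pics/n4.png",np.hstack([b,a[:,:,::-1]]))
p2=pickle.load(open("P.pkl","rb"))["side"]; print(p["shot"],p2["shot"],np.abs(np.array(p["world_from_camera"])-np.array(p2["world_from_camera"])).max())
E
```

```text
0.306 0.055 [125 400]
0.306 0.088 [118 370]
0.306 0.13 [109 329]
0.28 0.055 [152 356]
0.28 0.088 [147 325]
0.28 0.13 [139 283]
0.2367 0.055 [196 286]
0.2367 0.088 [192 254]
0.2367 0.13 [187 210]
14 10 0.0
```

View pics/n4.png

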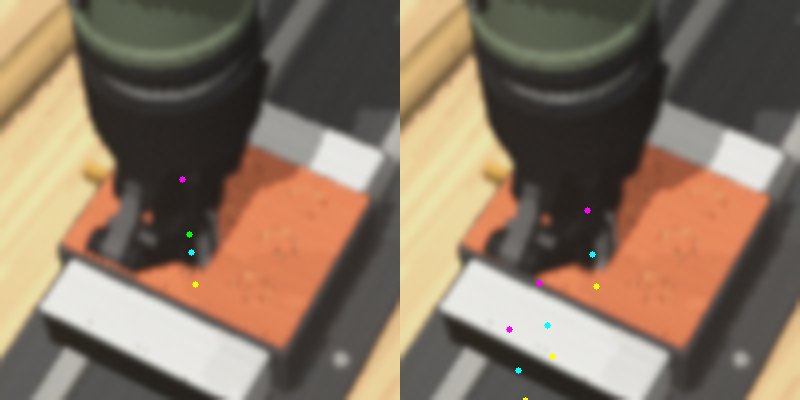

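```bash
python3 - <<'E'
from h import *
t=read_state()["clock"]; p=snapshot("top"); print(t,np.round(sheet(p),4))
for n in ("block","front_face"): print(n,[(np.r_[T(w(p,d["point"])),w(p,d["point"])[2]].round(4).tolist(),round(d["score"],2)) for d in tip_of(p,n)])
print(read_state()["clock"],read_state()["tau"].round(2))
E
```

```text
5.9 [-6.000e-04  1.887e-01  5.618e+03  2.190e-01  1.630e-01]
block [([0.0016, 0.2125, 0.0301], 0.86), ([0.1079, -0.1494, -0.0009], 0.29)]
front_face [([-0.0002, 0.1344, 0.0657], 0.67)]
6.05 [-1.600e-01 -4.024e+01 -2.505e+01 -1.000e-02  0.000e+00  0.000e+00]
```

```bash
python3 - <<'E'
from h import *; import pickle
P=pickle.load(open("P.pkl","rb")); out=[]
for n,k in (("side",0),("top",1)):
    p=P[n]; c=proj(p,[.5289,.2789,.1956])[0]; u,v=(c-50).astype(int); u=max(u,0)
    print(n,c, "panel",(c-(149,169))*2)
    a=cv2.resize(p["img"][v:v+100,u:u+100],(400,400),interpolation=cv2.INTER_CUBIC)
    for dz,col in ((0,(255,255,0)),(.04,(0,255,255)),(.0735,(255,0,255))):
        q=((proj(p,[.5289,.2789,.1956+dz])[0]-(u,v))*4).astype(int); cv2.circle(a,tuple(map(int,q)),3,col,-1)
    a=cv2.convertScaleAbs(a,alpha=1.8,beta=10); out.append(a)
cv2.imwrite("pics/n5.png",np.hstack(out)[:,:,::-1])
E
```

```text
side [212.94149476 285.42750556] panel [127.88298953 232.85501113]
top [166.88028254 225.68491674] panel [ 35.76056508 113.36983347]
```

View pics/n5.png

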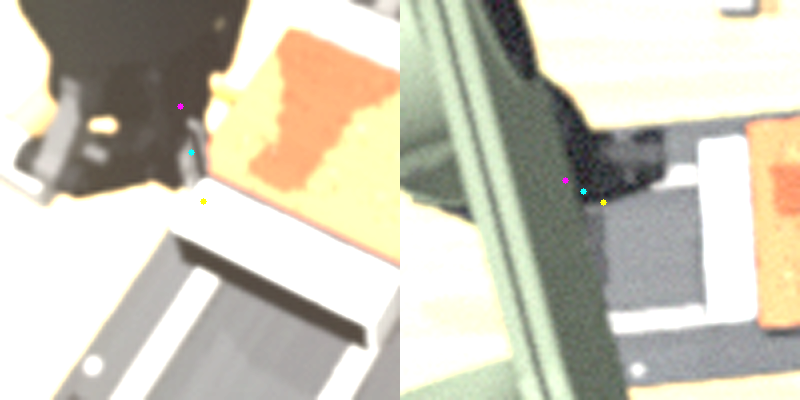

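```bash
python3 - <<'E'
from h import *; import pickle
P=pickle.load(open("P.pkl","rb")); out=[]; t=np.array([.5289,.2789,.1956]); c,s=np.cos(YAW),np.sin(YAW); X=np.array([c,s,0]); Y=np.array([-s,c,0]); Z=np.array([0,0,1.])
for n,(u,v) in (("side",(150,195)),("top",(120,150))):
    p=P[n]; a=cv2.resize(p["img"][v:v+120,u:u+80],(400,600),interpolation=cv2.INTER_CUBIC); a=(255*(a/255.)**0.45).astype(np.uint8)
    def L(A,B,col):
        q=((proj(p,np.array([A,B]))-(u,v))*5).astype(int); cv2.line(a,tuple(map(int,q[0])),tuple(map(int,q[1])),col,1)
    L(t,t+.0727*Z,(255,255,0)); L(t-.0145*Y,t+.0145*Y,(255,255,0)); L(t-.011*X,t+.011*X,(255,0,0))
    b=t+.0727*Z
    for i in (-1,1): L(b+i*.038*X-.0425*Y,b+i*.038*X+.0425*Y,(0,255,255)); L(b+i*.0425*Y-.038*X,b+i*.0425*Y+.038*X,(0,255,255))
    out.append(a)
cv2.imwrite("pics/n6.png",np.hstack(out)[:,:,::-1])
p=P["side"]; print("base px",proj(p,[[0,0,0],[.1,.1,0],[.1,-.1,0]]).round().tolist())
E
```

```text
base px [[517.0, 347.0], [457.0, 365.0], [482.0, 288.0]]
```

View pics/n6.png

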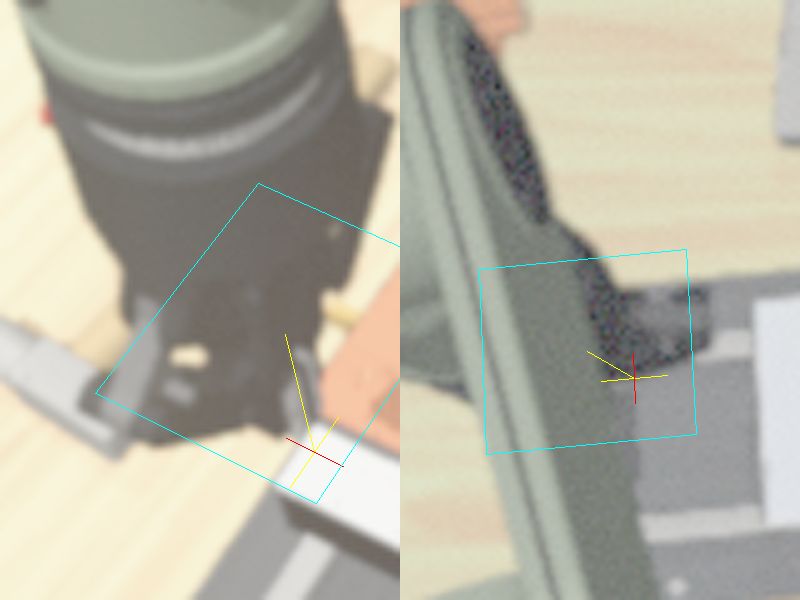

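The pictures show the shut fingers over the block and the block unmoved, with no contact force. The real tips are evidently higher than I assumed. I'll lift straight off, go back behind, and come down lower, to a height that is safe whether or not the tips sit higher.

```bash
python3 -m jog '{"slide":[[0,0,-0.156],[0,0,-0.156],[0,-0.147,-0.02],[0,-0.147,0],[0,-0.02,0.156],[0,0,0.156],[0,0,0.1]],"rotation":[[0,0,0],[0,0,0],[0,0,0],[0,0,0],[0,0,0],[0,0,0],[0,0,0]],"fingers":[0,0,0,0,0,0,0]}'; python3 s.py; python3 look.py top side; python3 - <<'E'
from h import *
import pickle
# sharper estimate: lowest dark gripper pixels on the light rear background, in the side view
p=pickle.load(open("last_side.pkl","rb")); s=read_state(); t=s["tool_pos"]
g=p["img"].max(2)
c=proj(p,t)[0].astype(int); print("TCP px",c)
for r in range(c[1]-44,c[1]+26,3): print(r-c[1]," ".join("%3d"%v for v in g[r,c[0]-36:c[0]+30:3]))
E
```

```text
clock: 6.75
tool_pos: [0.5246, 0.2912, 0.0277]
ee_rot: [0.001, 0.999, 0.041, -0.002]
force: [-0.9, -0.7, 0.3]
grip_width: 0.001
finger_force: 0.0
t 6.75 hand tr [-0.0015  0.3324] z 0.0277 ang-YAW 0.0019 F [-0.87 -0.68  0.29] grip 0.001 tilt [ 0.0007 -0.002 ]
top t 6.75 sheet x,y,area,ytop,ybot [3.0000e-04 2.1140e-01 1.1711e+04 2.5900e-01 1.6300e-01]
side t 6.8 sheet x,y,area,ytop,ybot [-3.360e-02  2.338e-01  3.502e+03  2.620e-01  1.880e-01]
TCP px [223 332]
-44  94 126 107  98  97  95  94  92  95 115 120  80  42  32  35  31  30  99 157 159 162 163
-41  60  76 111 127 128 130 129 128 115  92  62  39  38  38  39  28  30  76  82 133 157 160
-38 130  46  46  61  77  86  83  69  53  42  37  47  48  42  32  28  46 157 143  83  75 136
-35 201  50  46  42  43  42  41  39  43  52  65  47  42  33  31  29  90 159 158 159 144 109
-32 233  89  46  47  51  61  64  75  64  50  45  40  32  31  30  30 135 159 159 159 158 223
-29 233 172  40  41  44  45  45  44  44  40  35  34  32  32  31  37 157 161 159 159 188 231
-26 234 230  62  39  39  39  37  37  36  37  35  33  33  32  31  37 129 158 162 217 23
[... 854 characters left out ...]
  37  39  65  87  87  87  88  87  86  87  87  87 161 178 164  82
7  64 128 153  83  68  47  66  85  89  87  88  88  87  86  87  88  87 119 177 178 100  83
10  79  63  73  71  85  88  89  88  89  88  89  90  87  87  87  88  89 162 170 149  81  83
13  88  87  73  59  62  75  88  89  88  87  88  87  88  87  88  88 134 164 166  90  83  85
16  88  88  87  86  71  63  64  84  89  88  87  87  87  89  89  91 161 166 126  83  82  88
19  66  76  82  89  86  84  68  61  73  77  87  87  89  90  87 146 164 160  85  82  84  85
22  83  79  67  80  89  87  87  82  66  61  66  86  90  89 107 164 165 111  83  82  85  84
25  93  84  84  73  68  82  86  88  86  79  65  63  74  83 170 169 152  83  83  85  86  93
```

```bash
python3 -m jog '{"slide":[[0.005,0.04,0.017],[0,0.025,0],[0,0.012,0],[0,0.006,0],[0,0.006,0],[0,0.008,0],[0,0.011,0],[0,0.014,0],[0,0.017,0]],"rotation":[[0,0,0],[0,0,0],[0,0,0],[0,0,0],[0,0,0],[0,0,0],[0,0,0],[0,0,0],[0,0,0]],"fingers":[0,0,0,0,0,0,0,0,0]}'; python3 s.py; python3 look.py top
```

```text
clock: 7.75
tool_pos: [0.5322, 0.2494, 0.0261]
ee_rot: [-0.0, 0.999, 0.041, 0.0]
force: [0.6, 1.8, 1.0]
grip_width: 0.001
finger_force: 0.6
t 7.75 hand tr [0.0027 0.2901] z 0.0261 ang-YAW 0.0 F [0.55 1.85 1.01] grip 0.001 tilt [-0.0002  0.0002]
top t 7.75 sheet x,y,area,ytop,ybot [-1.0000e-04  2.0420e-01  1.1356e+04  2.5300e-01  1.5800e-01]
```

```bash
cat > sim.py <<'E'
import numpy as np
def push(tail,g,m,h0=.3324,b=.2115):
    h=h0;v=0;Fm=0;o=[]
    for d,n in [(x*.3,100) for x in (.04,.025,.012,.006,.006,.008,.011,.014,.017)]+[(0,50)]+[(x*.3,100) for x in tail]:
        for k in range(n):
            h-=d/n; F=120*max(0,b+.08-(h-g)); Fm=max(F,Fm); v+=(F-(.015+.3*v if v>0 else 0))/m*.001; b-=v*.001
        o.append((round(v,3),round(b,4),round(F,2)))
    return o,h,Fm
E
python3 - <<'E'
from sim import *
for m in (3.8,5.3,7.3):
  for g in (.0145,.02):
    o,h,F=push([.02,.023,.026,.029,.032,.033,.0],g,m); print(m,g,o[8],o[10:],h,F)
E
```

```text
3.8 0.0145 (0.056, 0.2034, 0.87) [(0.076, 0.1933, 0.39), (0.083, 0.1854, 0.26), (0.088, 0.1768, 0.16), (0.091, 0.1678, 0.13), (0.094, 0.1586, 0.18), (0.098, 0.149, 0.22), (0.097, 0.1392, 0)] 0.24179999999999494 0.8803398999579759
3.8 0.02 (0.057, 0.193, 0.28) [(0.057, 0.1844, 0), (0.057, 0.1787, 0.11), (0.063, 0.1727, 0.33), (0.074, 0.1659, 0.56), (0.09, 0.1578, 0.74), (0.109, 0.1478, 0.73), (0.113, 0.1365, 0)] 0.24179999999999494 0.7623279607084166
5.3 0.0145 (0.045, 0.2053, 1.1) [(0.068, 0.1967, 0.79), (0.082, 0.1892, 0.72), (0.094, 0.1804, 0.6), (0.103, 0.1705, 0.46), (0.11, 0.1598, 0.33), (0.114, 0.1486, 0.18), (0.113, 0.1373, 0)] 0.24179999999999494 1.0969428390124425
5.3 0.02 (0.057, 0.1954, 0.57) [(0.063, 0.1863, 0.19), (0.067, 0.1797, 0.24), (0.072, 0.1728, 0.35), (0.079, 0.1653, 0.49), (0.089, 0.1569, 0.63), (0.101, 0.1474, 0.68), (0.104, 0.137, 0)] 0.24179999999999494 0.6808611178471402
7.3 0.0145 (0.035, 0.2068, 1.27) [(0.058, 0.1998, 1.16), (0.074, 0.1932, 1.2), (0.089, 0.185, 1.15), (0.104, 0.1753, 1.04), (0.117, 0.1643, 0.86), (0.126, 0.1521, 0.59), (0.127, 0.1394, 0)] 0.24179999999999494 1.2729753779045705
7.3 0.02 (0.052, 0.1981, 0.89) [(0.064, 0.1893, 0.56), (0.071, 0.1826, 0.58), (0.079, 0.175, 0.61), (0.087, 0.1667, 0.66), (0.096, 0.1575, 0.71), (0.105, 0.1474, 0.69), (0.107, 0.1367, 0)] 0.24179999999999494 0.8904812716702182
```

```bash
python3 -m jog '{"slide":[[0,0.02,0],[0,0.023,0],[0,0.026,0],[0,0.029,0],[0,0.032,0],[0,0.033,0],[0,-0.03,-0.12],[0,0.08,-0.14],[0,0.16,-0.04],[0,0.166,0],[0,0.166,0],[0,0.166,0],[0,0.166,0],[0,0.166,0],[0,0.1,0]],"rotation":[[0,0,0],[0,0,0],[0,0,0],[0,0,0],[0,0,0],[0,0,0],[0,0,0],[0,0,0],[0,0,0],[0,0,0],[0,0,0],[0,0,0],[0,0,0],[0,0,0],[0,0,0]],"fingers":[0,0,0,0,0,0,0,0,0,0,0,0,0,0,0]}'; python3 s.py; python3 look.py side top
```

```text
clock: 9.3
tool_pos: [0.5627, -0.1448, 0.1159]
ee_rot: [0.001, 0.999, 0.039, -0.0]
force: [-0.1, 0.8, -0.2]
grip_width: 0.001
finger_force: 0.0
t 9.3 hand tr [ 0.0012 -0.1052] z 0.1159 ang-YAW -0.0035 F [-0.13  0.81 -0.19] grip 0.001 tilt [ 0.0007 -0.0003]
side t 9.3 sheet x,y,area,ytop,ybot [-4.0000e-04  4.5400e-02  1.1818e+04  9.3000e-02 -4.0000e-03]
top t 9.35 sheet x,y,area,ytop,ybot [ 2.0000e-04  3.5500e-02  1.1722e+04  8.3000e-02 -1.3000e-02]
```

```bash
python3 -m jog '{"slide":[[0,0.035,0.15],[0,0.035,0.15]],"rotation":[[0,0,0.002],[0,0,0]],"fingers":[0,0]}'; python3 s.py; python3 look.py top side
```

```text
clock: 9.6
tool_pos: [0.5667, -0.1622, 0.0269]
ee_rot: [0.001, 0.999, 0.038, 0.002]
force: [0.4, -0.3, -0.9]
grip_width: -0.005
finger_force: 0.0
t 9.6 hand tr [ 0.0038 -0.1229] z 0.0269 ang-YAW -0.0046 F [ 0.39 -0.26 -0.87] grip -0.005 tilt [0.001  0.0021]
top t 9.6 sheet x,y,area,ytop,ybot [ 3.0000e-04  6.7000e-03  1.1707e+04  5.4000e-02 -4.2000e-02]
side t 9.65 sheet x,y,area,ytop,ybot [-6.0000e-04  4.9000e-03  1.1841e+04  5.2000e-02 -4.4000e-02]
```

```bash
cat > plan.py <<'E'
import numpy as np, sys
from scipy.optimize import least_squares
G=.0945
def sim(rows,h,b,v,m,c0=0,tail=0,g=G):   # v>0 toward -y ; returns trace
    tr=[];cm=0
    for d in list(rows)+[0]*tail:
        for k in range(50):
            h-=d/50; c=max(0,(h+g)-b); cm=max(cm,c)
            f=-120*c-.3*v-.015*np.tanh(v/.001); v+=f/m*.002; b-=v*.002
        tr.append((h,b,v,c))
    return np.array(tr),cm
def plan(h,b,v,N,target,ms=(4.5,5.5,6.5,7.3),dv=(-.004,.004),v0=None):
    x0=np.linspace(1,0,N)*2*(h-(target-G))/N
    def res(x):
        r=[]
        for m in ms:
            for e in dv:
                tr,cm=sim(x,h,b,v+e,m); 
                r+=[tr[-1,2]*10,(tr[-1,1]-target)*5,max(0,cm-.018)*50]
        xx=np.r_[x[0] if v0 is None else v0,x,0]
        return np.r_[r,np.diff(xx,2)*15,np.minimum(x,0)*50,np.minimum(-np.diff(x),0)*3]
    s=least_squares(res,x0,max_nfev=60); x=s.x; print("hand sum",x.sum().round(4),"shares",np.round(x/.3,4).tolist())
    for m in ms:
        for e in dv: tr,cm=sim(x,h,b,v+e,m); print(m,e,"end v %.4f b %.4f cmax %.4f"%(tr[-1,2],tr[-1,1],cm))
    return x
E
echo ok
```

```text
ok
```

```bash
python3 - <<'E'
from plan import *
for N in (26,30): plan(-.126,-.0048,.1145,N,-.153,ms=(4,5,6,7),dv=(-.003,.003))
E
```

```text
hand sum 0.1528 shares [0.0256, 0.0258, 0.0263, 0.027, 0.0277, 0.0284, 0.0289, 0.029, 0.0284, 0.0269, 0.0243, 0.0209, 0.0178, 0.0158, 0.0153, 0.016, 0.0169, 0.0174, 0.0173, 0.0165, 0.0152, 0.0134, 0.0112, 0.0087, 0.0059, 0.003]
4 -0.003 end v 0.0000 b -0.1525 cmax 0.0085
4 0.003 end v 0.0014 b -0.1498 cmax 0.0074
5 -0.003 end v -0.0001 b -0.1538 cmax 0.0100
5 0.003 end v 0.0006 b -0.1504 cmax 0.0088
6 -0.003 end v -0.0005 b -0.1553 cmax 0.0113
6 0.003 end v 0.0002 b -0.1515 cmax 0.0101
7 -0.003 end v -0.0013 b -0.1569 cmax 0.0125
7 0.003 end v -0.0001 b -0.1532 cmax 0.0114
hand sum 0.1646 shares [0.0256, 0.0258, 0.0263, 0.0269, 0.0276, 0.0283, 0.0288, 0.0289, 0.0283, 0.0269, 0.0243, 0.021, 0.018, 0.016, 0.0153, 0.0155, 0.0161, 0.0165, 0.0167, 0.0165, 0.016, 0.0152, 0.0141, 0.0129, 0.0114, 0.0097, 0.008, 0.0061, 0.0041, 0.0021]
4 -0.003 end v 0.0000 b -0.1522 cmax 0.0084
4 0.003 end v 0.0011 b -0.1517 cmax 0.0072
5 -0.003 end v -0.0000 b -0.1534 cmax 0.0098
5 0.003 end v 0.0005 b -0.1515 cmax 0.0085
6 -0.003 end v -0.0003 b -0.1545 cmax 0.0111
6 0.003 end v 0.0001 b -0.1519 cmax 0.0099
7 -0.003 end v -0.0012 b -0.1554 cmax 0.0123
7 0.003 end v -0.0000 b -0.1531 cmax 0.0112
```

```bash
python3 -m jog '{"slide":[[0,0.0255,0],[0,0.026,0],[0,0.0265,0],[0,0.027,0],[0,0.0275,0],[0,0.0285,0],[0,0.029,0],[0,0.029,0],[0,0.0285,0],[0,0.027,0],[0,0.0245,0],[0,0.021,0],[0,0.018,0],[0,0.016,0]],"rotation":[[0,0,0],[0,0,0],[0,0,0],[0,0,0],[0,0,0],[0,0,0],[0,0,0],[0,0,0],[0,0,0],[0,0,0],[0,0,0],[0,0,0],[0,0,0],[0,0,0]],"fingers":[0,0,0,0,0,0,0,0,0,0,0,0,0,0]}'; python3 s.py; python3 look.py top; python3 - <<'E'
from plan import *
R=np.array([.0255,.026,.0265,.027,.0275,.0285,.029,.029,.0285,.027,.0245,.021,.018,.016])*.3
for m in (4,5,6,7):
  for v in (.112,.115,.118): tr,c=sim(R,-.126,-.0048,v,m); print(m,v,tr[-1].round(4))
E
```

```text
clock: 11.1
tool_pos: [0.5734, -0.2677, 0.0259]
ee_rot: [0.0, 0.999, 0.038, 0.0]
force: [-0.6, -1.7, 0.6]
grip_width: -0.003
finger_force: 0.6
t 11.1 hand tr [ 0.002  -0.2286] z 0.0259 ang-YAW -0.0046 F [-0.56 -1.67  0.58] grip -0.003 tilt [0.0001 0.    ]
top t 11.1 sheet x,y,area,ytop,ybot [ 5.4000e-03 -1.3990e-01  1.0072e+04 -9.9000e-02 -1.9400e-01]
4 0.112 [-0.2322 -0.1461  0.0557  0.0083]
4 0.115 [-0.2322 -0.1457  0.0392  0.008 ]
4 0.118 [-0.2322 -0.144   0.0278  0.0063]
5 0.112 [-0.2322 -0.1475  0.0563  0.0097]
5 0.115 [-0.2322 -0.1472  0.0419  0.0094]
5 0.118 [-0.2322 -0.1456  0.0313  0.0079]
6 0.112 [-0.2322 -0.1486  0.0587  0.0108]
6 0.115 [-0.2322 -0.1485  0.0457  0.0107]
6 0.118 [-0.2322 -0.1473  0.0354  0.0095]
7 0.112 [-0.2322 -0.1497  0.0615  0.0118]
7 0.115 [-0.2322 -0.1498  0.0496  0.012 ]
7 0.118 [-0.2322 -0.1488  0.0395  0.011 ]
```

```bash
python3 - <<'E'
from plan import *
for N in (12,16): plan(-.232,-.1479,.030,N,-.153,ms=(4.5,5.5,7),dv=(-.008,.0,.008))
E
```

```text
hand sum 0.0174 shares [0.0226, 0.016, 0.0085, 0.004, 0.0023, 0.0018, 0.0014, 0.0009, 0.0004, 0.0001, 0.0001, 0.0]
4.5 -0.008 end v -0.0008 b -0.1463 cmax 0.0103
4.5 0.0 end v -0.0000 b -0.1497 cmax 0.0103
4.5 0.008 end v 0.0000 b -0.1516 cmax 0.0103
5.5 -0.008 end v -0.0000 b -0.1490 cmax 0.0103
5.5 0.0 end v 0.0005 b -0.1521 cmax 0.0103
5.5 0.008 end v 0.0007 b -0.1541 cmax 0.0103
7 -0.008 end v 0.0009 b -0.1518 cmax 0.0103
7 0.0 end v -0.0001 b -0.1558 cmax 0.0103
7 0.008 end v -0.0006 b -0.1544 cmax 0.0103
hand sum 0.0297 shares [0.0232, 0.016, 0.0075, 0.0023, 0.0012, 0.0026, 0.0043, 0.0055, 0.0061, 0.0063, 0.0061, 0.0056, 0.0048, 0.0038, 0.0026, 0.0013]
4.5 -0.008 end v -0.0001 b -0.1467 cmax 0.0103
4.5 0.0 end v -0.0000 b -0.1500 cmax 0.0103
4.5 0.008 end v 0.0000 b -0.1519 cmax 0.0103
5.5 -0.008 end v -0.0000 b -0.1492 cmax 0.0103
5.5 0.0 end v 0.0003 b -0.1528 cmax 0.0103
5.5 0.008 end v -0.0000 b -0.1531 cmax 0.0103
7 -0.008 end v 0.0007 b -0.1526 cmax 0.0103
7 0.0 end v 0.0012 b -0.1558 cmax 0.0103
7 0.008 end v -0.0013 b -0.1524 cmax 0.0103
```

Give way quickly over three rows, then slow down, and look.

```bash
python3 -m jog '{"slide":[[0,0.023,0],[0,0.016,0],[0,0.008,0],[0,0.003,0]],"rotation":[[0,0,0],[0,0,0],[0,0,0],[0,0,0]],"fingers":[0,0,0,0]}'; python3 s.py; python3 look.py side top side
```

```text
clock: 11.55
tool_pos: [0.5745, -0.2821, 0.026]
ee_rot: [-0.0, 0.999, 0.038, -0.0]
force: [-0.2, 0.1, 0.3]
grip_width: 0.002
finger_force: 0.1
t 11.55 hand tr [ 0.0018 -0.2431] z 0.026 ang-YAW -0.0048 F [-0.25  0.1   0.33] grip 0.002 tilt [-0.0002 -0.    ]
side t 11.55 sheet x,y,area,ytop,ybot [-6.0000e-04 -1.4550e-01  1.1852e+04 -9.8000e-02 -1.9500e-01]
top t 11.6 sheet x,y,area,ytop,ybot [ 3.3000e-03 -1.4770e-01  1.0983e+04 -1.0300e-01 -1.9900e-01]
side t 11.65 sheet x,y,area,ytop,ybot [-6.0000e-04 -1.4510e-01  1.1913e+04 -9.8000e-02 -1.9500e-01]
```

```bash
python3 - <<'E'
from h import *; import pickle
P=pickle.load(open("P.pkl","rb")); L={n:pickle.load(open(f"last_{n}.pkl","rb")) for n in ("top","side")}
def prof(p,z,x0,x1,y0=-.20,y1=-.10):
    im,xs,ys=ortho(p,z,x0,x1,y0,y1,.0005); f=im.astype(float); s=(f.max(2)-f.min(2))/f.max(2); return ys,s.mean(1),f.max(2).mean(1)
for n in P:
  for nm,p in (("P",P[n]),("L",L[n])):
    for z in (0,.01):
        for xr in ((.106,.112),(.14,.148)):
            ys,s,b=prof(p,z,*xr); k=s<.5*(np.percentile(s,5)+np.percentile(s,85)); i=np.nonzero(k)[0]
            print(n,nm,z,xr,"grey from",ys[i[0]].round(4),"to",ys[i[-1]].round(4),"n",len(i))
  # finger at z=.077, tip columns
  for z in (.077,):
    ys,s,b=prof(L[n],z,.088,.096); print(n,"finger",[(round(y*1e3),round(a,2),round(c)) for y,a,c in list(zip(ys,s,b))[50:150:4]])
E
```

```text
top P 0 (0.106, 0.112) grey from -0.1295 to -0.179 n 100
top P 0 (0.14, 0.148) grey from -0.1295 to -0.179 n 100
top P 0.01 (0.106, 0.112) grey from -0.1275 to -0.177 n 100
top P 0.01 (0.14, 0.148) grey from -0.1275 to -0.177 n 100
top L 0 (0.106, 0.112) grey from -0.129 to -0.1785 n 100
top L 0 (0.14, 0.148) grey from -0.1295 to -0.1785 n 99
top L 0.01 (0.106, 0.112) grey from -0.127 to -0.177 n 101
top L 0.01 (0.14, 0.148) grey from -0.128 to -0.177 n 99
top finger [(-125, np.float64(0.02), 142), (-127, np.float64(0.01), 138), (-129, np.float64(0.01), 136), (-131, np.float64(0.02), 137), (-133, np.float64(0.02), 136), (-135, np.float64(0.02), 136), (-137, np.float64(0.01), 138), (-139, np.float64(0.02), 140), (-141, np.float64(0.02), 141), (-143, np.float64(0.02), 140), (-145, np.float64(0.02), 136), (-147, np.float64(0.02), 133), (-149, np.float64(0.02), 133), (-151, np.float64(0.02), 143), (-153, np.float64(0.02), 149), (-155, np.float64(0.01), 146), (-157, np.float64(0.02), 140), (-159, np.float64(0.02), 138), (-161, np.float64(0.03), 140), (-163, np.float64(0.14), 140), (-165, 
[... 701 characters left out ...]
.float64(0.36), 199), (-131, np.float64(0.35), 209), (-133, np.float64(0.34), 211), (-135, np.float64(0.33), 206), (-137, np.float64(0.32), 197), (-139, np.float64(0.31), 184), (-141, np.float64(0.27), 169), (-143, np.float64(0.22), 156), (-145, np.float64(0.15), 149), (-147, np.float64(0.1), 150), (-149, np.float64(0.1), 158), (-151, np.float64(0.14), 168), (-153, np.float64(0.2), 178), (-155, np.float64(0.27), 190), (-157, np.float64(0.32), 201), (-159, np.float64(0.34), 209), (-161, np.float64(0.35), 213), (-163, np.float64(0.36), 214), (-165, np.float64(0.35), 214), (-167, np.float64(0.35), 214), (-169, np.float64(0.34), 215), (-171, np.float64(0.33), 215), (-173, np.float64(0.33), 215)]
```

```bash
python3 -m jog '{"slide":[[0,0.05,0],[0,0.01,-0.15],[0,-0.08,-0.14],[0,-0.166,0],[0,-0.166,0],[0,-0.166,0],[0,-0.166,0],[0,-0.15,0]],"rotation":[[0,0,0],[0,0,0],[0,0,0],[0,0,0],[0,0,0],[0,0,0],[0,0,0],[0,0,-0.002]],"fingers":[0,0,0,0,0,0,0,0]}'; python3 s.py; python3 look.py top side
```

```text
clock: 12.5
tool_pos: [0.5554, -0.0312, 0.1134]
ee_rot: [0.0, 0.999, 0.04, 0.0]
force: [0.7, 0.3, -0.0]
grip_width: -0.002
finger_force: 0.0
t 12.5 hand tr [0.0031 0.0086] z 0.1134 ang-YAW -0.0003 F [ 0.73  0.33 -0.01] grip -0.002 tilt [0.     0.0004]
top t 12.5 sheet x,y,area,ytop,ybot [-8.0000e-04 -1.4740e-01  1.1611e+04 -1.0000e-01 -1.9600e-01]
side t 12.55 sheet x,y,area,ytop,ybot [-1.310e-02 -1.433e-01  9.540e+03 -9.500e-02 -1.920e-01]
```

```bash
python3 -m jog '{"slide":[[-0.006,0.06,0.15],[0,0.05,0.142],[0,0.03,0],[0,0.02,0]],"rotation":[[0,0,0],[0,0,0],[0,0,0],[0,0,0]],"fingers":[0,0,0,0]}'; python3 s.py; python3 look.py top side
```

```text
clock: 13.0
tool_pos: [0.5572, -0.0821, 0.025]
ee_rot: [-0.0, 0.999, 0.04, -0.001]
force: [0.3, -0.3, 1.1]
grip_width: -0.002
finger_force: 0.0
t 13.0 hand tr [ 0.0008 -0.0423] z 0.025 ang-YAW -0.0018 F [ 0.27 -0.28  1.06] grip -0.002 tilt [-0.0002 -0.0008]
top t 13.0 sheet x,y,area,ytop,ybot [-1.040e-02 -1.701e-01  5.245e+03 -1.320e-01 -1.950e-01]
side t 13.05 sheet x,y,area,ytop,ybot [-3.000e-02 -1.417e-01  6.289e+03 -9.400e-02 -1.900e-01]
```

```bash
cat > edge.py <<'E'
from h import *; import sys,pickle,os
def edge(p,bias):
    yb=sheet(p)[4]; im,xs,ys=ortho(p,.088,-.062,.062,yb-.015,yb+.015,.0005); f=cv2.GaussianBlur(im.astype(np.float32),(0,0),2); r=f[...,0]/(f[...,1]+20)
    ok=[];
    for j in range(4,len(xs)-4,2):
        q=r[:,j]; hi=q[:20].mean(); lo=q[-12:].mean()
        if hi<1.05 or lo>.95: continue
        k=np.nonzero(q<.5*(hi+lo))[0]
        if len(k) and k[0]>0: i=k[0]; h=.5*(hi+lo); ok.append(ys[i-1]-(q[i-1]-h)/(q[i-1]-q[i])*.0005)
    return np.median(ok)+.047-bias,len(ok)
B={"top":-.0005,"side":.0033}
if __name__=="__main__":
    for n in sys.argv[1:]:
        if n[0]=="=": p=pickle.load(open(n[1:],"rb")); k=n[1:]; t=0; p=p if "img" in p else p["top"]
        else:
            t=read_state()["clock"]; p=snapshot(n); pickle.dump(p,open(f"z_{n}_{t:.2f}.pkl","wb")); k=n
        print(k,round(t,2),"b",[round(float(a),4) for a in edge(p,0)])
E
python3 edge.py =P.pkl =last_top.pkl =last_side.pkl; python3 -c "
from edge import *
P=pickle.load(open('P.pkl','rb'));print(edge(P['side'],0))"
python3 -m jog '{"slide":[[0,0.012,0],[0,0.009,0],[0,0.003,0],[0,0.001,0],[0,0.001,0],[0,0.001,0],[0,0.001,0],[0,0.001,0]],"rotation":[[0,0,0],[0,0,0],[0,0,0],[0,0,0],[0,0,0],[0,0,0],[0,0,0],[0,0,0]],"fingers":[0,0,0,0,0,0,0,0]}'; python3 s.py; python3 edge.py top side
```

```text
P.pkl 0 b [0.2118, 120.0]
last_top.pkl 0 b [-0.1458, 120.0]
last_side.pkl 0 b [-0.1412, 68.0]
(np.float64(0.21453362959786298), 113)
clock: 13.9
tool_pos: [0.5581, -0.0891, 0.0253]
ee_rot: [-0.0, 0.999, 0.04, -0.0]
force: [-0.7, 0.3, 0.9]
grip_width: 0.003
finger_force: 0.0
t 13.9 hand tr [ 0.0011 -0.0494] z 0.0253 ang-YAW -0.0001 F [-0.7   0.33  0.91] grip 0.003 tilt [-0.0001 -0.0001]
top 13.9 b [-0.1453, 120.0]
side 13.95 b [-0.1417, 64.0]
```

```bash
python3 - <<'E'
import numpy as np
def sim(rows,gap,m,fc=.015):
    h=0;b=-gap;v=0;t=0;o=[]   # hand coordinate increasing toward -y: block face ahead by gap
    b=gap
    for d in list(rows)+[0]*40:
        for k in range(50):
            h+=d/50; c=max(0,h-b); F=120*c
            fr=fc+.3*abs(v)
            if abs(v)<1e-5 and F<fc: v=0
            else:
                dv=(F-np.sign(v if abs(v)>1e-9 else 1)*fr)/m*.002
                v = 0 if (v>0 and v+dv<0 and F<fc) else v+dv
            b+=v*.002
        t+=.1; o.append((b-gap,v))
        if v==0 and t>.1*len(rows)+.2: break
    return (b-gap)*1e3,t,max(x[1] for x in o)*1e3
for u in (.0008,.001,.0013,.0016,.002):
  for n in (10,):
    print(u,n,[tuple(np.round(sim([u*.3]*n,g,m,fc),1)) for g in (.0005,.0016,.003) for m in (5,7) for fc in (.015,)], np.round(sim([u*.3]*n,.0016,6,.01),1),np.round(sim([u*.3]*n,.0016,6,.02),1))
E
```

```text
0.0008 10 [(np.float64(5.2), np.float64(2.5), np.float64(4.8)), (np.float64(6.8), np.float64(3.2), np.float64(4.8)), (np.float64(2.2), np.float64(2.2), np.float64(3.0)), (np.float64(2.3), np.float64(2.5), np.float64(2.6)), (np.float64(0.0), np.float64(1.3), np.float64(0.0)), (np.float64(0.0), np.float64(1.3), np.float64(0.0))] [3.2 3.  2.9] [1.7 2.1 2.6]
0.001 10 [(np.float64(7.5), np.float64(2.8), np.float64(5.9)), (np.float64(10.1), np.float64(3.7), np.float64(5.9)), (np.float64(5.4), np.float64(2.8), np.float64(5.1)), (np.float64(6.0), np.float64(3.3), np.float64(4.5)), (np.float64(0.0), np.float64(1.3), np.float64(0.0)), (np.float64(0.0), np.float64(1.3), np.float64(0.0))] [8.  4.  4.9] [4.5 2.6 4.6]
0.0013 10 [(np.float64(11.7), np.float64(3.3), np.float64(7.7)), (np.float64(15.8), np.float64(4.3), np.float64(7.7)), (np.float64(10.9), np.float64(3.4), np.float64(7.4)), (np.float64(12.9), np.float64(4.2), np.float64(7.1)), (np.float64(2.9), np.float64(2.4), np.float64(3.6)), (np.float64(3.0), np.float64(2.7), np.float64(3.1))] [16.5  5.   7.3] [9.6 3.2 7.2]
0.0016 10 [(np.float64(16.6), np.float64(3.7), np.float64(9.5)), (np.float64(22.6), np.float64(5.0), np.float64(9.5)), (np.float64(16.5), np.float64(4.0), np.float64(9.5)), (np.float64(20.9), np.float64(5.0), np.float64(9.2)), (np.float64(9.6), np.float64(3.4), np.float64(7.0)), (np.float64(10.3), np.float64(4.0), np.float64(6.3))] [24.9  5.   9.4] [15.2  3.7  9.3]
0.002 10 [(np.float64(24.3), np.float64(4.4), np.float64(11.7)), (np.float64(32.5), np.float64(5.0), np.float64(11.8)), (np.float64(24.3), np.float64(4.5), np.float64(11.8)), (np.float64(31.6), np.float64(5.0), np.float64(11.8)), (np.float64(20.4), np.float64(4.4), np.float64(10.9)), (np.float64(23.3), np.float64(5.0), np.float64(9.8))] [35.   5.  11.9] [23.3  4.3 11.9]
```

```bash
python3 -m jog '{"slide":[[0,0.001,0],[0,0.001,0],[0,0.001,0],[0,0.001,0],[0,0.001,0],[0,0.001,0],[0,0.001,0],[0,0.001,0],[0,0.001,0],[0,0.001,0]],"rotation":[[0,0,0],[0,0,0],[0,0,0],[0,0,0],[0,0,0],[0,0,0],[0,0,0],[0,0,0],[0,0,0],[0,0,0]],"fingers":[0,0,0,0,0,0,0,0,0,0]}'; python3 s.py; python3 edge.py top side
```

```text
clock: 15.0
tool_pos: [0.5584, -0.0923, 0.0254]
ee_rot: [-0.0, 0.999, 0.04, -0.0]
force: [0.1, 0.9, 0.2]
grip_width: 0.002
finger_force: 0.0
t 15.0 hand tr [ 0.0012 -0.0525] z 0.0254 ang-YAW -0.0003 F [0.11 0.93 0.23] grip 0.002 tilt [-0. -0.]
top 15.0 b [-0.1455, 108.0]
side 15.05 b [-0.1417, 64.0]
```

```bash
python3 -m jog '{"slide":[[0,0.0013,0],[0,0.0013,0],[0,0.0013,0],[0,0.0013,0],[0,0.0013,0],[0,0.0013,0],[0,0.0013,0]],"rotation":[[0,0,0],[0,0,0],[0,0,0],[0,0,0],[0,0,0],[0,0,0],[0,0,0]],"fingers":[0,0,0,0,0,0,0]}'; python3 s.py; python3 edge.py top side
```

```text
clock: 15.8
tool_pos: [0.5586, -0.095, 0.0254]
ee_rot: [-0.0, 0.999, 0.04, -0.0]
force: [-0.1, -0.3, 0.7]
grip_width: -0.004
finger_force: 0.0
t 15.8 hand tr [ 0.0012 -0.0553] z 0.0254 ang-YAW -0.0004 F [-0.15 -0.29  0.73] grip -0.004 tilt [-0. -0.]
top 15.8 b [-0.1491, 105.0]
side 15.85 b [-0.1454, 63.0]
```

```bash
python3 -m jog '{"slide":[[0,-0.02,0],[0,0,0],[0,0,0],[0,0,0],[0,0,0]],"rotation":[[0,0,0],[0,0,0],[0,0,0],[0,0,0],[0,0,0]],"fingers":[0,0,0,0,0]}'; python3 s.py; python3 edge.py top side
```

```text
clock: 16.4
tool_pos: [0.5582, -0.089, 0.0254]
ee_rot: [0.0, 0.999, 0.04, 0.0]
force: [0.9, -0.5, -0.3]
grip_width: 0.002
finger_force: 0.0
t 16.4 hand tr [ 0.0012 -0.0493] z 0.0254 ang-YAW -0.0002 F [ 0.94 -0.48 -0.34] grip 0.002 tilt [0. 0.]
top 16.4 b [-0.152, 120.0]
side 16.45 b [-0.1482, 67.0]
```

```bash
python3 -m jog '{"slide":[[0,0,0],[0,0,0],[0,0,0],[0,0,0],[0,0,0],[0,0,0],[0,0,0]],"rotation":[[0,0,0],[0,0,0],[0,0,0],[0,0,0],[0,0,0],[0,0,0],[0,0,0]],"fingers":[0,0,0,0,0,0,0]}' | head -1; python3 edge.py top side
```

```text
clock: 17.2
top 17.2 b [-0.1548, 120.0]
side 17.25 b [-0.1507, 68.0]
```

```bash
python3 -m jog '{"slide":[[0,-0.06,0],[0,-0.06,-0.15],[0,-0.1,-0.13],[0,-0.1,-0.13],[0,-0.1,0],[0,-0.1,0],[0,0,0]],"rotation":[[0,0,0],[0,0,0],[0,0,0],[0,0,0],[0,0,0],[0,0,0],[0,0,0]],"fingers":[0,0,0,0,0,0,0]}'|head -2; python3 edge.py top side; python3 - <<'E'
from h import *
p=snapshot("top"); print(read_state()["clock"],np.round(sheet(p),4))
E
```

```text
clock: 18.0
tool_pos: [0.5452, 0.0697, 0.149]
top 18.0 b [-0.1561, 120.0]
side 18.05 b [-0.1522, 113.0]
18.15 [-1.0000e-04 -1.5640e-01  1.1843e+04 -1.0900e-01 -2.0500e-01]
```

```bash
python3 - <<'E'
from h import *; import pickle,glob
for n,f in (("top","z_top_18.00.pkl"),("side","z_side_18.05.pkl")):
    p=pickle.load(open(f,"rb"))
    for z in (.06,.07,.077):
        im,xs,ys=ortho(p,z,.055,.13,-.19,-.12,.0005); g=im.astype(float)
        s=(g.max(2)-g.min(2))/g.max(2); m=(s>.45)&(g[...,0]>100)&(g[...,1]>.6*g[...,0])
        c,l,st,cen=cv2.connectedComponentsWithStats(m.astype(np.uint8)); o=[(xs[int(cen[i][0])].round(3),ys[int(cen[i][1])].round(4),st[i,4],st[i,2],st[i,3]) for i in range(1,c) if st[i,4]>15]
        print(n,z,o)
    im,xs,ys=ortho(p,.077,.064,.100,-.18,-.13,.002); g=im.astype(int)
    print(n); 
    for j,y in enumerate(ys): print(round(y*1e3)," ".join("%3d/%-3d"%(g[j,i,0],g[j,i,2]) for i in range(0,18)))
E
```

```text
top 0.06 [(np.float64(0.067), np.float64(-0.155), np.int32(1618), np.int32(60), np.int32(140)), (np.float64(0.056), np.float64(-0.129), np.int32(37), np.int32(9), np.int32(10)), (np.float64(0.056), np.float64(-0.134), np.int32(17), np.int32(6), np.int32(4)), (np.float64(0.058), np.float64(-0.1445), np.int32(63), np.int32(13), np.int32(15)), (np.float64(0.057), np.float64(-0.1565), np.int32(24), np.int32(7), np.int32(5)), (np.float64(0.058), np.float64(-0.162), np.int32(54), np.int32(13), np.int32(10)), (np.float64(0.058), np.float64(-0.1685), np.int32(74), np.int32(10), np.int32(14)), (np.float64(0.056), np.float64(-0.1755), np.int32(19), np.int32(4), np.int32(6)), (np.float64(0.057), np.float64(-0.1885), np.int32(35), np.int32(10), np.int32(5))]
top 0.07 [(np.float64(0.066), np.float64(-0.1545), np.int32(1566), np.int32(55), np.int32(140)), (np.float64(0.056), np.float64(-0.128), np.int32(16), np.int32(4), np.int32(6)), (np.float64(0.056), np.float64(-0.142), np.int32(43), np.int32(9), np.int32(12)), (np.float64(0.058), np.float64(-0.1605), np.int32(26), np.int32(6), np.int32(6)), (
[... 7550 characters left out ...]
8 215/143 195/126 148/94   90/57   53/35   34/27   31/26   31/25   31/25   33/26   35/29   38/33   42/38 
-172 145/62  156/81  182/112 210/140 222/150 222/148 204/132 163/103 115/73   66/44   37/29   33/26   30/25   31/25   32/27   36/31   39/35   42/39 
-174 145/61  158/83  185/115 210/139 222/149 225/150 210/137 184/118 135/85   80/53   49/35   33/26   30/24   32/26   33/28   36/32   39/36   41/39 
-176 145/61  158/83  186/115 210/138 224/150 225/149 221/144 199/128 155/99  107/69   61/42   35/26   33/25   32/25   34/28   37/33   40/37   41/39 
-178 145/61  158/83  184/113 210/139 222/148 226/149 224/147 208/135 179/116 127/83   73/49   44/31   32/25   32/26   35/29   38/34   41/37   41/37
```

```bash
python3 -m jog '{"slide":[[0,0,0],[0,0,0],[0,0,0],[0,0,0],[0,0,0],[0,0,0],[0,0,0],[0,0,0]],"rotation":[[0,0,0],[0,0,0],[0,0,0],[0,0,0],[0,0,0],[0,0,0],[0,0,0],[0,0,0]],"fingers":[0,0,0,0,0,0,0,0]}' | head -1; python3 edge.py top side; python3 -m jog '{"slide":[[0,0,0],[0,0,0],[0,0,0],[0,0,0]],"rotation":[[0,0,0],[0,0,0],[0,0,0],[0,0,0]],"fingers":[0,0,0,0]}' | head -1; python3 edge.py top side
```

```text
clock: 18.95
top 18.95 b [-0.1563, 120.0]
side 19.0 b [-0.1523, 113.0]
clock: 19.45
top 19.45 b [-0.1564, 120.0]
side 19.5 b [-0.1523, 113.0]
```

The block is at rest: the top and side readings did not change over 0.5 s. The hand is clear, so I'm handing in.

```bash
python3 -c "
from station import *
print(finish_job())"
```

```text
the job is handed in; nothing more can be done
None
```

I handed the job in at about 19.6 s with the block at rest, let go of, and by my measurements about 2–3 mm past the pointer. On the way, a first pass went over the block without moving it and may have grazed the copper sheet (no contact force showed), and after braking it drifted back about 8 mm short, so I nudged it from behind.

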